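Set the outfeed chute's guide and hold the master on its sensor

TASK

Change the outfeed chute over to the larger bush. First turn the knob clockwise in small turns until the guide's black pointer stands on the red mark of the scale, and let the knob go; then take the blue-handled spring master out of its stand and hold its steel foot down between the guides on the orange sensor face, square to the sloping bed and lightly, with the spring pressed in about halfway, so that the sensor can be taught. Finish while still holding it there, the pointer still on the red mark, and do not shift the other things on the table.

Things in the scene. Friction and masses are not known exactly. Their poses are not given: they have to be found in the camera images.
- chute: gravity outfeed chute, fixed: base plate 160 x 205 x 10 mm, steel bed sloping 20 degrees (low at the chute's -x, high end 70 mm up), on the +y side a blue housing with the black knob, a white scale on its -x side. Origin on the table under the sensor's centre; x level up along the chute, y across it to the knob. Fixed guide: 12 mm high, inner face 16 mm to the -y side of the sensor's centre.
- sensor_face (a point): centre of the orange round sensor face (18 mm across, in a 25 mm black ring), flush in the sloping bed, 46 mm above the table. Its z axis is the normal of the bed (20 degrees from vertical, leaning to the chute's -x), x points up the slope, y across the bed towards the knob.
- guide (a joint): slide of the adjustable guide (steel strip 12 mm high, +y side of the bed), in m, 0 to 0.030: the clear width between the guides is 12 mm plus this value; 0.020 (32 mm wide) puts the pointer on the centre of the red mark. Rack and pinion couple it to the knob: 8 mm per radian.
- knob (a joint): angle of the knob in rad, growing clockwise as seen from above, 0 to 3.75; turning it clockwise opens the guide by 8 mm per radian. It stays where it is left (friction torque about 0.1 N m).
- knob_grip (a point): point on the vertical axis of the black fluted round knob (40 mm across, from 67 to 90 mm above the table) at mid height, 79 mm up, where it is gripped. The housing's flat top under it, 54 x 64 mm, is 64 mm up. The axis is 100 mm from the sensor's centre towards +y of the chute.
- pointer_tip (a point): tip of the black pointer that moves with the guide along y of the chute over the white scale, 52 mm above the table.
- red_mark (a point): centre of the red mark on the scale, a stripe 3 mm wide (across y of the chute), at the pointer tip's height. The pointer is set when the tip is on the stripe, no more than 1.5 mm to either side of its centre in y of the chute.
- master: spring master, 111 mm tall, 0.16 kg: round blue handle 24 mm in diameter, 7 to 77 mm above the origin; below it a collar 38 x 6 mm. Origin: centre of the collar's underside; z up along the handle. Under the collar a steel foot like the bush: flange 28 mm in diameter, 7 mm thick, above it 22 mm in diameter, 22 mm tall in all. At first it hangs upright by its collar on top of the stand.
- master_face (a point): centre of the flat underside of the master's foot, 34 mm below the master's origin with the spring out; z along the master's axis towards the handle.
- master_foot (a joint): how far the foot is pressed into the master against its spring, in m, 0 (out) to 0.010 (fully in). The spring pushes with 2 N at 0 and 0.4 N more per mm (4 N halfway).
- stand: grey stand block 64 x 64 x 44 mm, fixed to the table, with an upright hole 32 mm in diameter and 40 mm deep in its middle in which the master's foot hangs. Origin: centre of its underside.
- part_bush: loose grey flange bush, 28 mm in diameter, 22 mm tall, standing on the table; leave it alone.
- brass_bush: loose pale yellow flange bush, 22 mm in diameter, 18 mm tall, standing on the table; leave it alone.
- bush_tray: green tray with bushes, 67 x 83 x 25 mm, on the table; leave it alone.
- calliper: caliper with a black display, 232 mm long, lying on the table; leave it alone.
- tin: green and white tin, 66 mm in diameter, 34 mm tall; leave it alone.
- driver: screwdriver with a red handle, 202 mm long, lying on the table; leave it alone.
Mind the look-alikes: they are no part of the job. Several things have the shape of the master; the one meant has the colours described above.

How it is judged:
By the outcome, as a careful person would: the job done as asked, in the order asked, and still so for the second after the job is handed in, while the arm keeps its last pose, push and grip.
It also fails if it takes over 72 s, if anything falls off the work surface, if the arm or the gripper's body presses on something with over 40 N, if the wrist force passes 120 N, or if a joint passes its speed limit or range.

ROBOT

A 6-joint arm with a two-finger parallel gripper is mounted at the origin on a cart in front of the work surface, level with it; the furniture and walls round the work are solid. World frame = base frame: x ahead of the robot, y to its left, z up, the work surface at z = 0. Lengths are in m, angles in degrees, forces in N, time in s.
With the tool pointing down it reaches from about 0.4 to 0.825 m from the base axis. Payload 7 kg.
Tool frame: the origin (TCP) lies at the very end of the fingers, on their centre line; the grasp point (between the pads) lies 19 mm behind it (tcp_to_grasp is the distance from the TCP to the grasp point, in m); z points along the fingers, y is the line along which they close (so a half turn about z gives the same grasp; the last joint's range is limited). The gripper opens to 85 mm and grips with 20 to 120 N. Pads are 22 mm wide; open, the fingers measure 114 mm over their backs; the gripper's body (76 mm by 85 mm) begins 54 mm behind the grasp point. The pads swing forward as they close: fully open they stand 13 mm farther back than shut.
Start: joints at [80.621, 20.546, 0.682, 0, -70.136, -16.507], TCP at [0.295, 0.607, 0.231] pointing down, gripper open.
Joint ranges: [-176.03, 176.03], [-82.01, 121.73], [-58.28, 71.71], [-173.87, 95.51], [-174.79, -0.11], [-173.66, 173.66]. Speed limits (degrees/s): [136.94, 136.94, 172.46, 180, 180, 180].

INTERFACE

Orientations are given as a 3x3 rotation matrix whose columns are the frame's x, y, z axes.
In Python, from bench import * gives the robot as it stands.
- The arm moves only by the shell command python3 -m crank 'ROWS' [FORCE]. ROWS is JSON, a list that holds one entry, the list of rows, each a list of 7 numbers: the shift along the tool's x, y, z as a fraction of full scale, then the turn, a rotation vector about the tool's x, y, z as a fraction of full scale, then the closure, from -1 (fully open) to 1 (shut), so that 0 is half open. In form: [[[x, y, z, ax, ay, az, fingers], ...]]. A call has 1 to 5 rows; each row shifts and turns the commanded pose from where the row before left it, along the tool's axes as they then stand; what a row does not reach is not made up. Full scale, the value 1, is 40 mm for a shift and 0.08 rad for a turn. A row lasts 1/10 s, in which the tool goes at most 50 mm and 8.59 degrees, less where a joint would pass 70% of its speed; a pose out of reach is approached as far as the arm can. A call with a number of a shift or a turn outside -1 to 1 is refused whole. A call with a gripper value outside its range is refused whole. The fingers move at their own pace and stop on an object; FORCE is the grip in N (left out, the last holds). Time passes only in rows, so rows that do not move let the fingers close. It gives the time, the measured TCP pose, the force, the opening and the grip force at its end, in the units of the state.
- read_state(): the state, without advancing time (a new reading comes with each control period).
- capture(name): name is "scene" or "top"; returns a dict with "frame" (480x640x3 uint8, blue, green, red), "camera_matrix" (3x3 intrinsics, pixels), "extrinsics" (4x4, takes a point from world to camera coordinates). Camera axes: x right, y down, z forward; pixel columns grow to the right and rows downward; lengths in m; the calibration is good to about 2 mm. A picture is of the moment at which its call begins. There is no depth.
- sign_off(): hands the job in; it is judged then, once.
Trained networks look in a picture, given as the dict that the camera call returned (one of the last four; its "shot" number tells which), for a name from the list of things; names that differ only in an ending like _2 or _b are one class to them, and where a whole thing is asked for, a point or a joint stands for the part that bears it (a point fixed in the world has none). Each returns a list of dicts, best first, with "confidence" (0 to 1); they miss things now and then, are a little off and sometimes report something else, mostly with a low value. They report only what shows in the picture. A call takes as long as a camera call. They do not tell look-alikes from the thing itself.
- recognise(picture, name): "xy" ([column, row] in pixels, amid what is visible of it).
- pinpoint(picture, name): "xy" ([column, row] in pixels: a listed point, or the origin of a listed thing).
The state is a dict: "time_s": time; "joint_positions": joint angles; "joint_vel": joint speeds; "joint_torque": joint torques, N m; "position": TCP position; "tool_rot": TCP orientation; "contact_force": force on the tool from outside, world axes, zero at the start; "torque": the same for the moment, N m; "grip_width": opening from 0.0 (shut) to 1.0 (fully open); "grasp_force": force on a finger pad.
Only numpy, scipy, OpenCV 4.12 (cv2) and the standard library are available. Lean on these libraries where they do the work, as an engineer would, in place of code of your own. Each camera call takes 0.05 s, during which the arm holds its last target. There are 200 camera calls.

## Working session

There is one attempt and no reset: what is moved stays moved. The work goes in short steps, Python scripts to look and compute and a shell command to move; the robot and the scene stay as the last step left them, time stands still between calls to the robot, and variables do not carry over. Pictures are saved under pics/ and viewed, at most 10 in all, crops included, and the job is handed in when it is done.

```bash
ls; mkdir -p pics
python3 - <<'E'
from bench import *
import cv2,numpy as np
s=read_state();print(s['position'],s['tool_rot'],s['grip_width'],s['time_s'])
for n in("scene","top"):
    c=capture(n);cv2.imwrite(f"pics/{n}0.png",c['frame'])
    print(n,np.round(c['camera_matrix'],1).tolist(),np.round(c['extrinsics'],3).tolist())
    for t in("chute","sensor_face","knob_grip","pointer_tip","red_mark","master","master_face","stand"):
        print(t,[(np.round(d['xy']).tolist(),round(d['confidence'],2)) for d in pinpoint(c,t)[:4]])
E
```

```text
pics
[0.294519   0.60681788 0.23034593] [[ 8.99595133e-01 -4.36724463e-01 -5.83117574e-04]
 [-4.36724823e-01 -8.99593778e-01 -1.56973694e-03]
 [ 1.60973580e-04  1.66678963e-03 -9.99998598e-01]] 0.9997445774343331 0.0
scene [[530.7, 0.0, 316.9], [0.0, 530.7, 239.9], [0.0, 0.0, 1.0]] [[0.795, -0.607, -0.001, -0.394], [-0.354, -0.463, -0.812, 0.247], [0.493, 0.646, -0.583, 0.974], [0.0, 0.0, 0.0, 1.0]]
chute [([353.0, 281.0], 0.97)]
sensor_face [([358.0, 265.0], 0.76), ([367.0, 380.0], 0.45), ([344.0, 342.0], 0.31)]
knob_grip [([345.0, 342.0], 0.55), ([322.0, 232.0], 0.5)]
pointer_tip []
red_mark [([305.0, 250.0], 0.96)]
master [([243.0, 197.0], 0.83), ([273.0, 214.0], 0.56), ([300.0, 321.0], 0.31)]
master_face [([246.0, 209.0], 0.52)]
stand [([275.0, 228.0], 0.79), ([222.0, 241.0], 0.34)]
top [[540.1, 0.0, 324.6], [0.0, 540.1, 231.2], [0.0, 0.0, 1.0]] [[0.005, -1.0, -0.004, 0.014], [-0.98, -0.004, -0.199, 0.515], [0.199, 0.004, -0.98, 1.027], [0.0, 0.0, 0.0, 1.0]]
chute [([369.0, 222.0], 0.71), ([481.0, 308.0], 0.62), ([439.0, 290.0], 0.28), ([391.0, 305.0], 0.21)]
sensor_face [([371.0, 217.0], 0.83)]
knob_grip [([322.0, 223.0], 0.71)]
pointer_tip []
red_mark [([320.0, 253.0], 0.92)]
master [([176.0, 239.0], 0.81), ([227.0, 231.0], 0.6)]
master_face [([183.0, 241.0], 0.35)]
stand [([232.0, 239.0], 0.6)]
```

View pics/scene0.png

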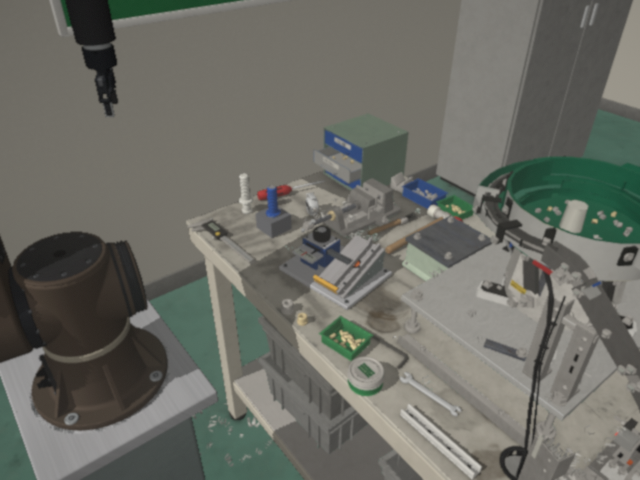

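View pics/top0.png

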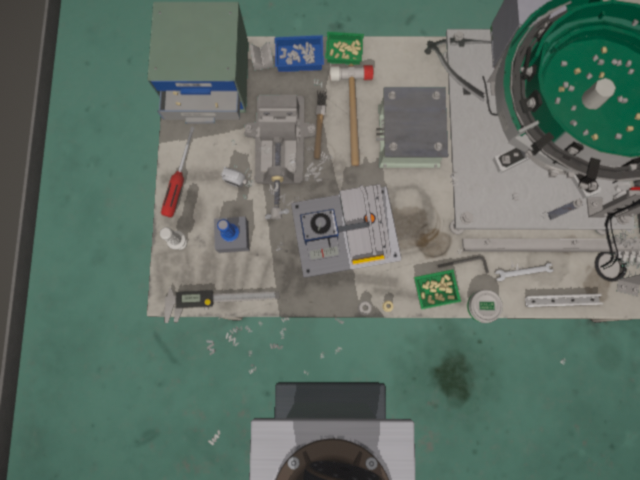

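The blue-handled master stands in its grey stand (scene 272,200; top 229,230). The white one at scene 244,190 / top 173,238 is a look-alike. The chute is at top 345,228, with its knob at 321,223 and red mark near 321,253. Next I'll measure these and check an enlarged crop.

```bash
cat > h.py <<'E'
from bench import *
import cv2,numpy as np
def ray(c,uv):
    K=c['camera_matrix'];E=np.array(c['extrinsics']);R=E[:3,:3]
    d=R.T@np.linalg.solve(K,[uv[0],uv[1],1.]);return -R.T@E[:3,3],d
def atz(c,uv,z):
    o,d=ray(c,uv);return o+d*(z-o[2])/d[2]
def tri(c1,u1,c2,u2):
    P1,P2=[c['camera_matrix']@np.array(c['extrinsics'])[:3] for c in(c1,c2)]
    X=cv2.triangulatePoints(P1,P2,np.array(u1,float).reshape(2,1),np.array(u2,float).reshape(2,1))[:,0];return X[:3]/X[3]
def proj(c,p):
    q=c['camera_matrix']@(np.array(c['extrinsics'])@np.r_[p,1])[:3];return q[:2]/q[2]
E
python3 - <<'E'
from h import *
S=capture("scene");T=capture("top")
for t,z in(("sensor_face",.046),("knob_grip",.079),("red_mark",.052),("pointer_tip",.052),("stand",0),("master",.044),("chute",0)):
    for c in(S,T):
        for d in pinpoint(c,t)[:3]: print(t,np.round(d['xy'],1),round(d['confidence'],2),np.round(atz(c,d['xy'],z),4))
a=cv2.resize(T['frame'][170:290,290:410],(600,600),interpolation=cv2.INTER_CUBIC)
b=cv2.resize(S['frame'][160:220,230:270+30],(0,0),fx=5,fy=5,interpolation=cv2.INTER_CUBIC)[:,:200*2]
b=cv2.resize(b,(200,200*b.shape[0]//b.shape[1]));o=np.zeros((600,800,3),np.uint8);o[:,:600]=a;o[:b.shape[0],600:]=b
k=cv2.resize(T['frame'][205:265,200:260],(200,200),interpolation=cv2.INTER_CUBIC);o[380:580,600:]=k
cv2.imwrite("pics/crop1.png",o)
E
```

```text
sensor_face [369.2 218.9] 0.68 [ 0.5423 -0.0738  0.046 ]
knob_grip [320.5 233.4] 0.58 [0.5248 0.0247 0.079 ]
knob_grip [354.4 262.9] 0.4 [ 0.5152 -0.1042  0.079 ]
knob_grip [318.3 222.4] 0.74 [0.5274 0.0283 0.079 ]
red_mark [304.  250.6] 0.65 [0.4776 0.0243 0.052 ]
red_mark [274.2 227.1] 0.63 [0.4765 0.1434 0.052 ]
red_mark [322.2 249.6] 0.84 [0.4781 0.0206 0.052 ]
stand [273.7 226.9] 0.96 [0.5163 0.2101 0.    ]
stand [232.  239.5] 0.93 [0.5075 0.2098 0.    ]
master [245.5 199.9] 0.72 [0.4932 0.3045 0.044 ]
master [272.5 213. ] 0.57 [0.5143 0.2087 0.044 ]
master [230.9 232. ] 0.68 [0.5146 0.2047 0.044 ]
master [177.5 238.1] 0.62 [0.5017 0.3116 0.044 ]
chute [352.  279.8] 0.63 [ 0.539  -0.0731  0.    ]
```

View pics/crop1.png

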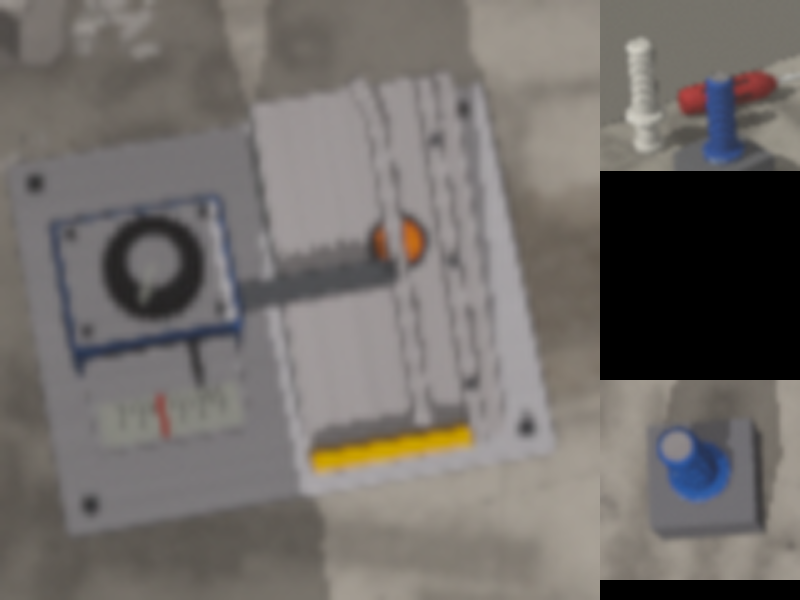

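The crop confirms it: the blue handle with a collar in the grey stand (top 229,230) is the spring master, and the white one at top 173,238 is ribbed and stands free. In the crop the sensor is at 399,242, the knob centre at 153,267, the pointer tip at 200,383 and the red mark at 163,415.

```bash
cat >> h.py <<'E'
def rows(dp,R,aa=None):
    "world shift -> tool-frame units of 40 mm"
    return np.round(R.T@np.array(dp)/.04,2)
E
python3 - <<'E'
from h import *
T=capture("top");f=lambda x,y,z:atz(T,(290+x/5-.4,170+y/5-.4),z)
P=dict(sensor=f(399,242,.046),knob=f(153,267,.09),red=f(163,415,.052),ptr=f(200,383,.052))
B=[f(x,y,.012) for x,y in((35,183),(90,505),(527,427),(463,107))]
for k,v in P.items():print(k,np.round(v,4))
for a,b in((0,1),(3,2)): d=B[a]-B[b];print('yaw x',np.degrees(np.arctan2(d[1],d[0])),np.linalg.norm(d))
for a,b in((1,2),(0,3)): d=B[a]-B[b];print('yaw y',np.degrees(np.arctan2(-d[0],d[1])),np.linalg.norm(d))
d=P['knob']-P['sensor'];print('knob-sensor',np.linalg.norm(d[:2]),np.degrees(np.arctan2(-d[0],d[1])))
y=np.radians(10);R=np.array([[np.cos(y),-np.sin(y)],[np.sin(y),np.cos(y)]])
for k in P:print(k,'chute xy',np.round(R.T@(P[k]-P['sensor'])[:2],4))
s=read_state();print(rows(np.r_[P['knob'][:2],.11]-s['position'],s['tool_rot']))
E
```

```text
sensor [ 0.5441 -0.0743  0.046 ]
knob [0.5238 0.0244 0.09  ]
red [0.4721 0.0206 0.052 ]
ptr [0.485  0.0059 0.052 ]
yaw x 10.255382044241632 0.13766444911643655
yaw x 10.00616579257984 0.13822358692374612
yaw y 10.424860268291638 0.1821893105054109
yaw y 10.599152119945593 0.18279302517028995
knob-sensor 0.10075696814565503 11.658489009282714
sensor chute xy [0. 0.]
knob chute xy [-0.0029  0.1007]
red chute xy [-0.0545  0.1059]
ptr chute xy [-0.0443  0.0893]
[11.51 10.61  3.03]
```

```bash
python3 -m crank '[[[0.5,0.45,0,0,0,0,-0.5],[0.75,0.7,0,0,0,0,-0.5],[0.75,0.7,0,0,0,0,-0.5],[0.75,0.7,0,0,0,0,-0.5],[0.75,0.7,0,0,0,0,-0.5]]]' 40
python3 -m crank '[[[0.75,0.7,0,0,0,0,-0.5],[0.75,0.7,0,0,0,0,-0.5],[0.75,0.7,0,0,0,0,-0.5],[0.75,0.7,0,0,0,0,-0.5],[0.75,0.7,0,0,0,0,-0.5]]]'
python3 -m crank '[[[0.75,0.7,0,0,0,0,-0.5],[0.75,0.7,0,0,0,0,-0.5],[0.75,0.7,0,0,0,0,-0.5],[0.75,0.7,0,0,0,0,-0.5],[0.75,0.65,0,0,0,0,-0.5]]]'
python3 -m crank '[[[0.5,0.45,0,0,0,0,-0.5],[0,0,0.5,0,0,0,-0.5],[0,0,0.8,0,0,0,-0.5],[0,0,0.5,0,0,0,-0.5],[0,0,0,0,0,0,-0.5]]]'
```

```text
time_s: 2.25
position: [0.3642, 0.4277, 0.2314]
tool_rot: [[0.9, -0.436, 0.0], [-0.436, -0.9, 0.0], [0.0, -0.0, -1.0]]
contact_force: [0.6, -0.1, 0.5]
grip_width: 0.75
grasp_force: 0.0
time_s: 2.75
position: [0.438, 0.2362, 0.2317]
tool_rot: [[0.9, -0.436, 0.001], [-0.436, -0.9, 0.001], [0.0, -0.001, -1.0]]
contact_force: [0.8, -0.0, 1.0]
grip_width: 0.749
grasp_force: 0.0
time_s: 3.25
position: [0.5128, 0.0464, 0.2317]
tool_rot: [[0.9, -0.436, 0.001], [-0.436, -0.9, 0.0], [0.001, -0.001, -1.0]]
contact_force: [1.4, -0.0, 0.4]
grip_width: 0.752
grasp_force: 0.0
time_s: 3.75
position: [0.5208, 0.0224, 0.1568]
tool_rot: [[0.899, -0.437, -0.005], [-0.437, -0.899, -0.001], [-0.004, 0.003, -1.0]]
contact_force: [-0.1, 0.1, 0.4]
grip_width: 0.749
grasp_force: 0.0
```

Run:
```python
from h import *
s=read_state();print(s['joint_positions'],s['grip_width'],s['contact_force'])
print(s['position'],rows(np.r_[.525,.025,.067]-s['position'],s['tool_rot']))
for n,z in(("scene",.09),("top",.09)):
    c=capture(n)
    if n=="top":o=c['frame']
    print([(np.round(d['xy'],1),d['confidence'],np.round(atz(c,d['xy'],.079),4)) for d in pinpoint(c,"knob_grip")[:2]])
    print(n,'tcp',proj(c,s['position']))
    cr=c['frame'][170:290,260:380] if n=="top" else c['frame'][190:290,270:370]
    cv2.imwrite(f"pics/k_{n}.png",cv2.resize(cr,(400,400),interpolation=cv2.INTER_CUBIC))
cv2.imwrite("pics/k1.png",np.hstack([cv2.imread("pics/k_top.png"),cv2.imread("pics/k_scene.png")]))
```

```text
[ 2.40254827e+01  9.92415194e+00 -2.43684896e+01 -4.43532590e-02
 -5.59908359e+01  4.00634246e+01] 0.7492025646643033 [-0.05083626  0.05316553  0.42451886]
[0.52075916 0.02240398 0.15677861] [ 0.08 -0.11  2.24]
[(array([321. , 233.2]), 0.79, array([0.5261, 0.0246, 0.079 ]))]
scene tcp [319.7863387  205.19116491]
[(array([320.7, 222.5]), 0.72, array([0.5272, 0.0236, 0.079 ]))]
top tcp [320.87285137 216.71827201]
```

View pics/k1.png

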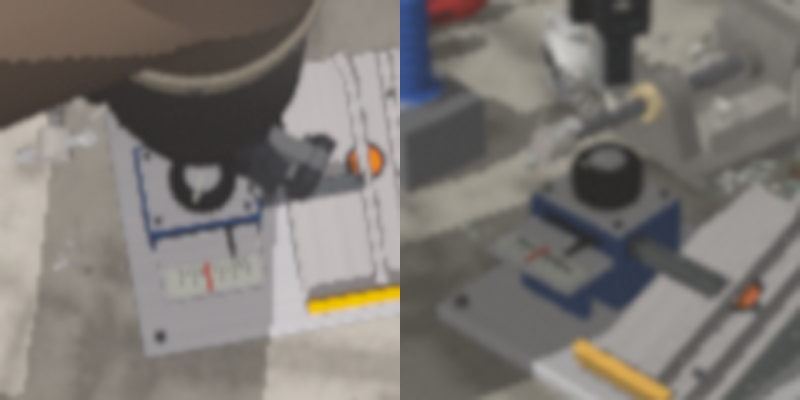

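The gripper stands above the knob (top view 200,185), with the pointer short of the red mark. I'll lower onto the knob and grip it.

```bash
python3 -m crank '[[[0.1,-0.1,0.5,0,0,0,-0.5],[0,0,0.6,0,0,0,-0.5],[0,0,0.6,0,0,0,-0.5],[0,0,0.5,0,0,0,-0.5],[0,0,0,0,0,0,-0.5]]]'
python3 -m crank '[[[0,0,0,0,0,0,0.2],[0,0,0,0,0,0,0.4],[0,0,0,0,0,0,0.4],[0,0,0,0,0,0,0.4],[0,0,0,0,0,0,0.4]]]' 40
```

```text
time_s: 4.45
position: [0.527, 0.0249, 0.0702]
tool_rot: [[0.9, -0.437, -0.002], [-0.437, -0.9, -0.001], [-0.002, 0.002, -1.0]]
contact_force: [0.1, -0.1, 0.0]
grip_width: 0.749
grasp_force: 0.0
time_s: 4.95
position: [0.5284, 0.0242, 0.0735]
tool_rot: [[0.9, -0.436, 0.002], [-0.436, -0.9, -0.001], [0.002, 0.0, -1.0]]
contact_force: [-1.8, -5.5, 5.2]
grip_width: 0.449
grasp_force: 39.8
```

```bash
python3 -m crank '[[[0,0,-0.1,0,0,0,0.4],[0,0,0,0,0,1,0.4],[0,0,0,0,0,1,0.4],[0,0,0,0,0,1,0.4],[0,0,0,0,0,0,0.4]]]' 40
python3 - <<'E'
from h import *
s=read_state();print(s['torque'],s['joint_positions'][5])
for n in("scene","top"):
    c=capture(n)
    for t in("pointer_tip","red_mark"):print(n,t,[(np.round(d['xy'],1),np.round(atz(c,d['xy'],.052),4)) for d in pinpoint(c,t)[:2]])
E
```

```text
time_s: 5.45
position: [0.528, 0.0241, 0.074]
tool_rot: [[0.768, -0.641, -0.0], [-0.641, -0.768, -0.001], [0.0, 0.001, -1.0]]
contact_force: [11.5, -7.8, -30.3]
grip_width: 0.444
grasp_force: 50.8
[-3.10927154 -4.49448672 -0.10358813] 26.210031213171472
scene pointer_tip []
scene red_mark [(array([353.9, 277.5]), array([ 0.5052, -0.1159,  0.052 ])), (array([303.5, 248. ]), array([0.4825, 0.0329, 0.052 ]))]
top pointer_tip []
top red_mark [(array([319.8, 252.8]), array([0.4716, 0.0253, 0.052 ]))]
```

```bash
python3 -m crank '[[[0.03,0,0.085,0,0,1,0.4],[0,0,0,0,0,1,0.4],[0,0,0,0,0,1,0.4],[0,0,0,0,0,1,0.4],[0,0,0,0,0,1,0.4]]]' 40
python3 -m crank '[[[0,0,0,0,0,1,0.4],[0,0,0,0,0,1,0.4],[0,0,0,0,0,1,0.4],[0,0,0,0,0,1,0.4],[0,0,0,0,0,0,0.4]]]' 40
```

```text
time_s: 6.25
position: [0.528, 0.0237, 0.0736]
tool_rot: [[0.458, -0.889, -0.001], [-0.889, -0.458, -0.001], [0.0, 0.001, -1.0]]
contact_force: [-5.6, -2.4, 6.0]
grip_width: 0.446
grasp_force: 54.5
time_s: 6.75
position: [0.5277, 0.0236, 0.0736]
tool_rot: [[0.155, -0.988, -0.001], [-0.988, -0.155, -0.001], [0.0, 0.001, -1.0]]
contact_force: [-6.5, -2.3, 7.6]
grip_width: 0.445
grasp_force: 54.5
```

```bash
cat > look.py <<'E'
from h import *
import sys
o=[]
for n in("top","scene"):
    c=capture(n)
    cr=c['frame'][225:275,295:345] if n=="top" else c['frame'][225:275,280:330]
    o.append(cv2.resize(cr,(400,400),interpolation=cv2.INTER_CUBIC))
cv2.imwrite(sys.argv[1],np.hstack(o))
E
python3 look.py pics/p1.png
```

```text
(no output)
```

View pics/p1.png

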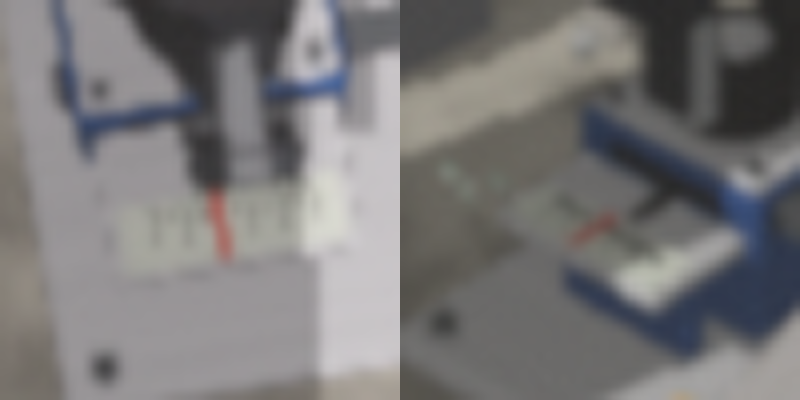

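The scene crop shows the pointer tip at about 309.4,251.9, still short of the red mark centred at 304.4,253.8.

Run:
```python
from h import *
c=capture("scene");y=np.radians(10.4);ey=np.array([-np.sin(y),np.cos(y),0]);ex=np.array([np.cos(y),np.sin(y),0])
for p in((680,190),(635,215),(618,218),(595,230),(573,243)):
    w=atz(c,((p[0]-400)/8+280-.44,p[1]/8+225-.44),.052);d=w-[.5441,-.0743,0];print(p,np.round([d@ex,d@ey],4))
```

```text
(680, 190) [-0.0253  0.0972]
(635, 215) [-0.0424  0.0986]
(618, 218) [-0.0467  0.1012]
(595, 230) [-0.055   0.1021]
(573, 243) [-0.0635  0.1025]
```

Run:
```python
from h import *
c=capture("scene");y=np.radians(10.4);ey=np.array([-np.sin(y),np.cos(y),0]);ex=np.array([np.cos(y),np.sin(y),0])
O=np.array([.5441,-.0743,0])
z=lambda a,b:((a),(b))
for n,p in(("init tip",(312.6,251.6)),("init base",((597-400)/4+270-.4,231/4+190-.4)),("init red a",((548-400)/4+269.6,246/4+189.6)),("init red b",((527-400)/4+269.6,260/4+189.6))):
    d=atz(c,p,.052)-O;print(n,np.round([d@ex,d@ey],4))
a=O+ex*-.044+ey*.1+[0,0,.052];print(proj(c,a),proj(c,a+.01*ey)-proj(c,a),proj(c,a+.01*ex)-proj(c,a))
cv2.imwrite("pics/sc.png",cv2.resize(c['frame'][230:275,285:345],(800,600),interpolation=cv2.INTER_LANCZOS4))
```

```text
init tip [-0.0374  0.0921]
init base [-0.016   0.0924]
init red a [-0.045   0.1033]
init red b [-0.0624  0.1031]
[307.99760916 251.49308571] [-3.24077259 -1.78688009] [ 3.02150241 -1.97283463]
```

View pics/sc.png

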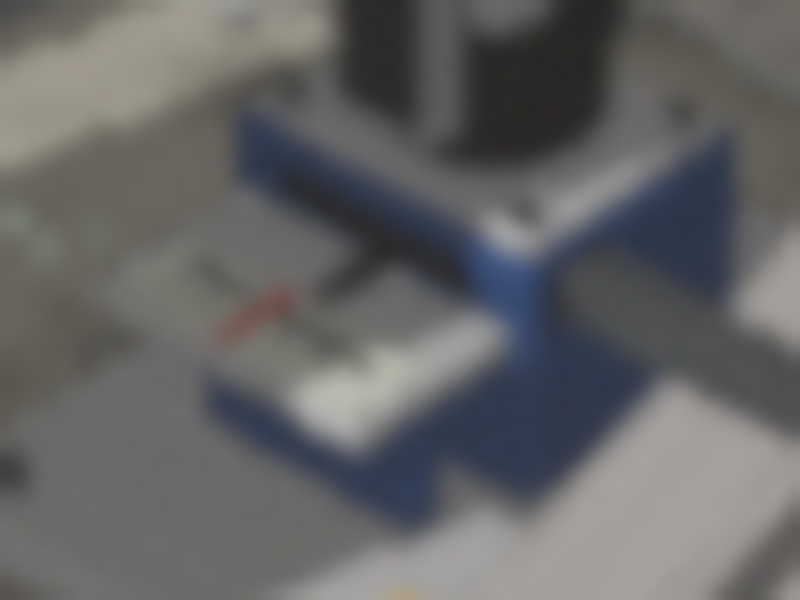

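```bash
cat > prof.py <<'E'
from h import *
y=np.radians(10.4);ey=np.array([-np.sin(y),np.cos(y),0]);ex=np.array([np.cos(y),np.sin(y),0]);O=np.array([.5441,-.0743,.052])
def prof(c,im,ks,kind):
    ys=np.arange(.08,.118,.0005);out=[]
    for k in ks:
        uv=np.array([proj(c,O+ex*k+ey*v) for v in ys],np.float32)
        s=cv2.remap(im.astype(np.float32),uv[None,:,0],uv[None,:,1],cv2.INTER_CUBIC)[0]
        w=s[:,2]-s[:,:2].mean(1) if kind=="red" else -s.sum(1)
        w=w-np.median(w);i=int(np.argmax(w));lo,hi=max(0,i-8),i+9
        ww=np.clip(w[lo:hi]-.3*w[i],0,None);out.append((k,round(1e3*float((ww*ys[lo:hi]).sum()/ww.sum()),2),int(w[i])))
    return out
def show(n,im,c):
    for kind,ks in(("ptr",(-.030,-.033,-.036,-.039,-.042)),("red",(-.047,-.05,-.053,-.056,-.059))):
        print(n,kind,prof(c,im,ks,kind))
E
python3 - <<'E'
from prof import *
for n in("top","scene"):
    c=capture(n);show(n+"0",cv2.imread(f"pics/{n}0.png"),c);show(n+"now",c['frame'],c)
E
```

```text
top0 ptr [(-0.03, 89.73, 167), (-0.033, 89.71, 159), (-0.036, 89.72, 168), (-0.039, 89.55, 163), (-0.042, 89.58, 124)]
top0 red [(-0.047, 106.41, 45), (-0.05, 106.77, 52), (-0.053, 106.7, 47), (-0.056, 106.35, 48), (-0.059, 106.47, 46)]
topnow ptr [(-0.03, 107.46, 126), (-0.033, 106.35, 161), (-0.036, 106.36, 139), (-0.039, 106.78, 144), (-0.042, 106.2, 179)]
topnow red [(-0.047, 106.52, 50), (-0.05, 106.79, 59), (-0.053, 106.73, 54), (-0.056, 106.32, 53), (-0.059, 106.48, 52)]
scene0 ptr [(-0.03, 91.08, 98), (-0.033, 90.71, 131), (-0.036, 90.45, 132), (-0.039, 90.44, 118), (-0.042, 90.32, 96)]
scene0 red [(-0.047, 103.53, 18), (-0.05, 102.72, 26), (-0.053, 102.54, 25), (-0.056, 102.95, 25), (-0.059, 102.88, 25)]
scenenow ptr [(-0.03, 99.3, 97), (-0.033, 98.59, 129), (-0.036, 98.1, 129), (-0.039, 97.92, 123), (-0.042, 97.68, 99)]
scenenow red [(-0.047, 103.41, 19), (-0.05, 102.6, 27), (-0.053, 102.55, 26), (-0.056, 102.89, 26), (-0.059, 102.97, 25)]
```

The two views disagree by about 5 mm because the red stripe lies lower than the pointer. The top view has no sideways parallax, so I trust it: 17.0 mm initial gap, about 9.4 mm or 1.17 rad left.

```bash
python3 -m crank '[[[0,0,0.0,0,0,1,0.4],[0,0,0,0,0,1,0.4],[0,0,0,0,0,1,0.4],[0,0,0,0,0,1,0.4],[0,0,0,0,0,1,0.4]]]' 40
python3 -m crank '[[[0,0,0,0,0,1,0.4],[0,0,0,0,0,1,0.4],[0,0,0,0,0,1,0.4],[0,0,0,0,0,1,0.4],[0,0,0,0,0,1,0.4]]]' 40
python3 -m crank '[[[0,0,0,0,0,1,0.4],[0,0,0,0,0,1,0.4],[0,0,0,0,0,1,0.4],[0,0,0,0,0,0,0.4],[0,0,0,0,0,0,0.4]]]' 40
python3 - <<'E'
from prof import *
for n in("top","scene"):
    c=capture(n);show(n+"now",c['frame'],c)
E
```

```text
time_s: 7.55
position: [0.5274, 0.0236, 0.0736]
tool_rot: [[-0.242, -0.97, -0.002], [-0.97, 0.242, -0.001], [0.001, 0.002, -1.0]]
contact_force: [-8.5, -0.2, 9.2]
grip_width: 0.444
grasp_force: 54.5
time_s: 8.05
position: [0.527, 0.0237, 0.0735]
tool_rot: [[-0.601, -0.799, -0.002], [-0.799, 0.601, -0.0], [0.002, 0.001, -1.0]]
contact_force: [-9.6, -0.5, 11.1]
grip_width: 0.446
grasp_force: 54.6
time_s: 8.55
position: [0.5269, 0.0239, 0.0736]
tool_rot: [[-0.772, -0.636, -0.002], [-0.636, 0.772, -0.0], [0.002, 0.001, -1.0]]
contact_force: [-10.2, 1.5, 10.3]
grip_width: 0.446
grasp_force: 54.8
topnow ptr [(-0.03, 105.63, 187), (-0.033, 105.74, 192), (-0.036, 105.7, 200), (-0.039, 105.71, 169), (-0.042, 105.67, 130)]
topnow red [(-0.047, 106.49, 49), (-0.05, 106.79, 59), (-0.053, 106.71, 54), (-0.056, 106.34, 53), (-0.059, 106.47, 53)]
scenenow ptr [(-0.03, 107.48, 95), (-0.033, 106.97, 135), (-0.036, 106.54, 133), (-0.039, 106.5, 123), (-0.042, 106.11, 106)]
scenenow red [(-0.047, 103.46, 21), (-0.05, 102.57, 27), (-0.053, 102.53, 26), (-0.056, 102.92, 26), (-0.059, 102.81, 25)]
```

```bash
python3 -m crank '[[[0,0,0,0,0,0.6,0.4],[0,0,0,0,0,0.5,0.4],[0,0,0,0,0,0,0.4],[0,0,0,0,0,0,0],[0,0,0,0,0,0,-0.4]]]' 40
python3 -m crank '[[[0,0,0,0,0,0,-0.4],[0,0,0,0,0,0,-0.4],[0,0,-0.4,0,0,0,-0.4],[0,0,-0.8,0,0,0,-0.4],[0,0,-0.8,0,0,0,-0.4]]]' 40
python3 -m crank '[[[0,0,-0.8,0,0,0,-0.4],[0,0,-0.4,0,0,0,-0.4]]]' 40
python3 - <<'E'
from prof import *
for n in("top","scene"):
    c=capture(n);show(n+"now",c['frame'],c)
    if n=="top":cv2.imwrite("pics/t2.png",cv2.resize(c['frame'][200:275,295:395],(800,600),interpolation=cv2.INTER_CUBIC))
E
```

```text
time_s: 9.15
position: [0.53, 0.0246, 0.0734]
tool_rot: [[-0.824, -0.566, 0.003], [-0.566, 0.824, 0.001], [-0.003, -0.001, -1.0]]
contact_force: [0.6, 0.5, -0.1]
grip_width: 0.655
grasp_force: 0.0
time_s: 9.65
position: [0.5286, 0.024, 0.1525]
tool_rot: [[-0.824, -0.566, -0.001], [-0.566, 0.824, -0.001], [0.002, 0.0, -1.0]]
contact_force: [1.1, 0.5, 0.8]
grip_width: 0.699
grasp_force: 0.0
time_s: 9.85
position: [0.5301, 0.0245, 0.2031]
tool_rot: [[-0.824, -0.566, 0.004], [-0.566, 0.824, 0.001], [-0.004, -0.001, -1.0]]
contact_force: [-0.6, 0.2, -0.4]
grip_width: 0.702
grasp_force: 0.0
topnow ptr [(-0.03, 106.37, 198), (-0.033, 106.34, 194), (-0.036, 106.39, 189), (-0.039, 106.67, 166), (-0.042, 106.62, 130)]
topnow red [(-0.047, 106.44, 45), (-0.05, 106.76, 61), (-0.053, 106.69, 55), (-0.056, 106.3, 53), (-0.059, 106.48, 53)]
scenenow ptr [(-0.03, 108.06, 86), (-0.033, 107.28, 125), (-0.036, 106.8, 137), (-0.039, 106.88, 132), (-0.042, 106.39, 114)]
scenenow red [(-0.047, 103.58, 22), (-0.05, 102.67, 27), (-0.053, 102.6, 25), (-0.056, 102.86, 26), (-0.059, 102.83, 25)]
```

View pics/t2.png

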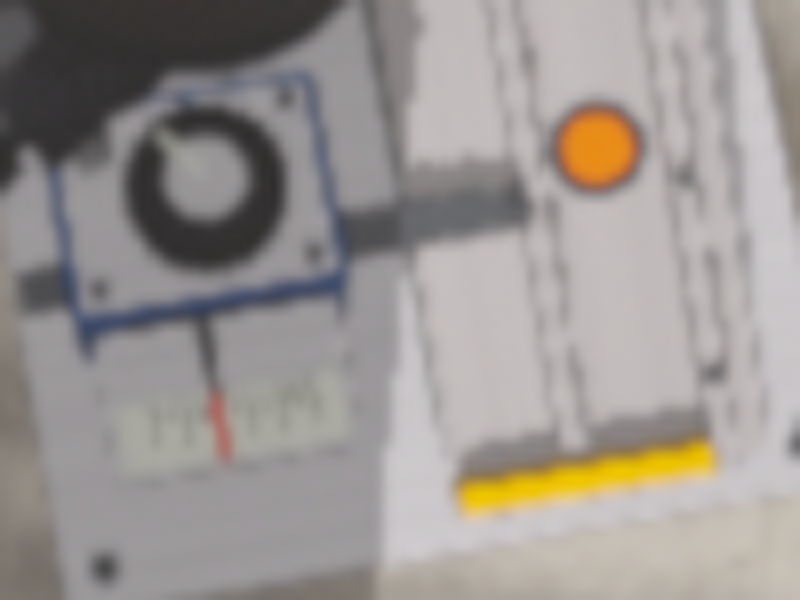

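The pointer tip (t2.png 215,393) sits at the top of the red stripe, and the knob is released. The orange face is clear between the guides at 597,147. Next I'll locate the sensor and the master precisely.

```bash
cat > geo.py <<'E'
from prof import *
def blob(c,f,lo,hi,box):
    h=cv2.cvtColor(f,cv2.COLOR_BGR2HSV);m=cv2.inRange(h,lo,hi);z=np.zeros_like(m);x0,y0,x1,y1=box;z[y0:y1,x0:x1]=m[y0:y1,x0:x1]
    n,l,s,ce=cv2.connectedComponentsWithStats(z);i=1+np.argmax(s[1:,4]);return ce[i],s[i].tolist()
E
python3 - <<'E'
from geo import *
s=read_state();print('pos',s['position'],s['joint_positions'])
for n,bo in(("top",(355,205,385,235)),("scene",(340,245,375,280))):
    c=capture(n);b=blob(c,c['frame'],(5,120,90),(20,255,255),bo);print(n,'sensor',b,atz(c,b[0],.046))
    if n=="top":cT,uT=c,b[0]
    else:print('tri',tri(cT,uT,c,b[0]))
    bo=(205,205,255,265) if n=="top" else (255,175,300,225)
    b=blob(c,c['frame'],(105,110,40),(125,255,255),bo);print('blue',b,atz(c,b[0],.085))
    x,y,w,h,_=b[1]
    if n=="scene":print('handle axis', atz(c,(x+w/2-.5,y+h),.044),atz(c,(x+w/2-.5,y),.121))
    bx=[(np.round(d['xy'],1),round(d['confidence'],2),np.round(atz(c,d['xy'],0),4)) for d in pinpoint(c,"stand")[:1]];print(n,bx)
    if n=="top":
        g=c['frame'][205:255,200:260];cv2.imwrite("pics/m.png",np.hstack([cv2.resize(g,(400,334),interpolation=cv2.INTER_CUBIC)]*1))
    else:
        g=c['frame'][175:245,245:305];m=cv2.imread("pics/m.png");cv2.imwrite("pics/m2.png",np.hstack([m,cv2.resize(g,(286,334),interpolation=cv2.INTER_CUBIC)]))
E
```

```text
pos [0.5304562  0.02464353 0.20284979] [ 2.38625824e+01  8.04117918e+00 -2.00744145e+01  4.47100679e-02
 -6.15833468e+01 -7.93877965e+01]
top sensor (array([369.34666667, 217.94666667]), [365, 214, 10, 9, 75]) [ 0.54423096 -0.07415749  0.046     ]
blue (array([229.64285714, 232.21848739]), [218, 222, 21, 19, 238]) [0.50591478 0.19967715 0.085     ]
top [(array([233.3, 237.1]), 0.94, array([0.5126, 0.2072, 0.    ]))]
scene sensor (array([355., 263.]), [351, 260, 9, 7, 47]) [ 0.54446926 -0.07415306  0.046     ]
tri [ 0.54429641 -0.07420145  0.04608206]
blue (array([271.79017857, 202.375     ]), [266, 188, 14, 27, 224]) [0.50584035 0.19537325 0.085     ]
handle axis [0.50915797 0.20093007 0.044     ] [0.51294053 0.19972556 0.121     ]
scene [(array([275. , 226.9]), 0.69, array([0.519 , 0.2081, 0.    ]))]
```

View pics/m2.png

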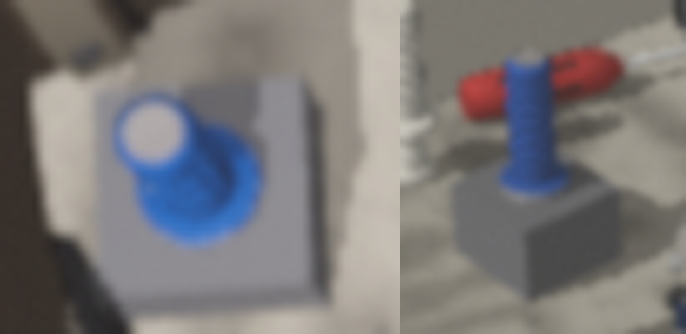

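The crops show the blue handle's top at 152,133 (top view) and 528,58 (scene view), upright in the grey block.

Run:
```python
from geo import *
T=capture("top");S=capture("scene")
q=lambda a,b:(200+a/6.667-.4,205+b/6.68-.4)
print(atz(T,q(152,133),.121),atz(T,q(200,187),.048),atz(T,q(200,190),.044),atz(S,(271.4,186.5),.121),tri(T,q(152,133),S,(271.4,186.5)))
c,s_=np.cos(np.radians(-79.6)),np.sin(np.radians(-79.6));R=np.array([[c,s_,0],[s_,-c,0],[0,0,-1]])
s=read_state();from scipy.spatial.transform import Rotation as Ro
print('turn',Ro.from_matrix(s['tool_rot'].T@R).as_rotvec()/.08)
print('shift in current axes',rows(np.array([.5105,.2015,.18])-s['position'],s['tool_rot']))
print('in new axes',rows(np.array([.5105,.2015,.18])-s['position'],R))
```

```text
[0.5133623  0.20721768 0.121     ] [0.51257504 0.2065433  0.048     ] [0.51245343 0.20724286 0.044     ] [0.51482385 0.20741297 0.121     ] [0.5137771  0.20685858 0.12150476]
turn [  0.01933055  -0.01729801 -14.38206316]
shift in current axes [-2.14  3.91  0.47]
in new axes [-4.44 -0.36  0.47]
```

```bash
python3 -m crank '[[[0,0,0,0,0,-1,-0.4],[0,0,0,0,0,-1,-0.4],[0,0,0,0,0,-1,-0.4],[0,0,0,0,0,-1,-0.4],[0,0,0,0,0,-1,-0.4]]]' 40
python3 -m crank '[[[0,0,0,0,0,-1,-0.4],[0,0,0,0,0,-1,-0.4],[0,0,0,0,0,-1,-0.4],[0,0,0,0,0,-1,-0.4],[0,0,0,0,0,-1,-0.4]]]' 40
python3 -m crank '[[[0,0,0,0,0,-1,-0.4],[0,0,0,0,0,-1,-0.4],[0,0,0,0,0,-1,-0.4],[0,0,0,0,0,-1,-0.4],[0,0,0,0,0,-0.4,-0.4]]]' 40
python3 -m crank '[[[-0.9,-0.07,0,0,0,0,-0.4],[-0.9,-0.07,0,0,0,0,-0.4],[-0.9,-0.07,0,0,0,0,-0.4],[-0.9,-0.07,0,0,0,0,-0.4],[-0.9,-0.07,0,0,0,0,-0.4]]]' 40
python3 -m crank '[[[0,0,0.4,0,0,0,-0.4],[0,0,0,0,0,0,-0.4]]]' 40
python3 - <<'E'
from h import *
s=read_state();print(rows(np.array([.513,.207,.076])-s['position'],s['tool_rot']),s['joint_positions'])
E
```

```text
time_s: 10.75
position: [0.5285, 0.0241, 0.199]
tool_rot: [[-0.536, -0.844, -0.001], [-0.844, 0.536, -0.001], [0.001, 0.001, -1.0]]
contact_force: [-0.6, 0.3, 0.1]
grip_width: 0.701
grasp_force: 0.0
time_s: 11.25
position: [0.5285, 0.0241, 0.199]
tool_rot: [[-0.165, -0.986, -0.001], [-0.986, 0.165, -0.001], [0.001, 0.001, -1.0]]
contact_force: [0.2, 0.2, 0.2]
grip_width: 0.705
grasp_force: 0.0
time_s: 11.75
position: [0.5285, 0.0241, 0.199]
tool_rot: [[0.185, -0.983, -0.001], [-0.983, -0.185, -0.001], [0.0, 0.002, -1.0]]
contact_force: [0.4, -0.3, 0.1]
grip_width: 0.7
grasp_force: 0.0
time_s: 12.25
position: [0.5093, 0.205, 0.1991]
tool_rot: [[0.182, -0.983, -0.001], [-0.983, -0.182, -0.001], [0.001, 0.001, -1.0]]
contact_force: [1.0, 0.5, 0.0]
grip_width: 0.7
grasp_force: 0.0
time_s: 12.45
position: [0.5083, 0.204, 0.1813]
tool_rot: [[0.183, -0.983, -0.004], [-0.983, -0.183, -0.003], [0.002, 0.004, -1.0]]
contact_force: [-1.0, 0.0, -0.9]
grip_width: 0.699
grasp_force: 0.0
[-0.06 -0.14  2.63] [ 4.23317048e+01  1.10278553e+01 -1.93699367e+01 -4.95723156e-02
 -5.98694358e+01 -3.17436709e+01]
```

```bash
python3 -m crank '[[[-0.06,-0.14,0.5,0,0,0,-0.4],[0,0,0.7,0,0,0,-0.4],[0,0,0.7,0,0,0,-0.4],[0,0,0.6,0,0,0,-0.4],[0,0,0.1,0,0,0,-0.4]]]' 40
python3 -m crank '[[[0,0,0,0,0,0,-0.2],[0,0,0,0,0,0,0.3],[0,0,0,0,0,0,0.7],[0,0,0,0,0,0,0.8],[0,0,0,0,0,0,0.8]]]' 40
python3 -m crank '[[[0,0,0,0,0,0,0.8],[0,0,0,0,0,0,0.8],[0,0,-0.1,0,0,0,0.8]]]' 40
```

```text
time_s: 12.95
position: [0.5134, 0.2051, 0.0772]
tool_rot: [[0.181, -0.984, -0.004], [-0.984, -0.181, -0.004], [0.003, 0.005, -1.0]]
contact_force: [-0.7, -0.2, 0.0]
grip_width: 0.702
grasp_force: 0.0
time_s: 13.45
position: [0.5156, 0.2076, 0.0813]
tool_rot: [[0.182, -0.983, 0.002], [-0.983, -0.182, 0.001], [-0.001, -0.002, -1.0]]
contact_force: [-2.1, -1.0, 7.1]
grip_width: 0.271
grasp_force: 39.2
time_s: 13.75
position: [0.5148, 0.2072, 0.0842]
tool_rot: [[0.182, -0.983, 0.0], [-0.983, -0.182, 0.0], [-0.0, -0.0, -1.0]]
contact_force: [0.1, -0.6, -2.3]
grip_width: 0.272
grasp_force: 39.2
```

```bash
python3 -m crank '[[[0,0,-0.5,0,0,0,0.8],[0,0,-0.8,0,0,0,0.8],[0,0,-0.8,0,0,0,0.8],[0,0,-0.7,0,0,0,0.8],[0,0,0,0,0,0,0.8]]]' 40
cat > tgt.py <<'E'
from geo import *
from scipy.spatial.transform import Rotation as Ro
P=np.array([.5443,-.0742,.046]);a=np.radians(20)
n=-np.sin(a)*ex+np.cos(a)*np.array([0,0,1]);R1=np.c_[-ey,np.cross(-n,-ey),-n];L=.0713
def go(h,tilt=True):
    s=read_state();t=P+n*(L+h);Rs=np.array(s['tool_rot'])
    print('pos',np.round(s['position'],4),'F along n',round(float(n@s['contact_force']),2),'F slope,y',np.round([s['contact_force']@np.cross(ey,n),s['contact_force']@ey],2))
    e=t-s['position'];print('shift cur axes',rows(e,Rs),'target axes',rows(e,R1),'turn',np.round(Ro.from_matrix(Rs.T@R1).as_rotvec()/.08,2))
E
python3 -c "
from tgt import *
go(.04);s=read_state();print(s['contact_force'],s['torque'])"
```

```text
time_s: 14.25
position: [0.5167, 0.2083, 0.2005]
tool_rot: [[0.183, -0.983, 0.006], [-0.983, -0.183, 0.004], [-0.003, -0.007, -1.0]]
contact_force: [-0.2, -0.1, -0.4]
grip_width: 0.273
grasp_force: 40.0
pos [0.5167 0.2083 0.2005] F along n -0.32 F slope,y [-0.32 -0.09]
shift cur axes [7.07 1.57 1.22] target axes [7.07 1.88 0.64] turn [4.28 0.04 0.02]
[-0.17136959 -0.12470337 -0.41201589] [ 0.03738852 -0.09969427  0.00803842]
```

```bash
python3 -m crank '[[[0.5,0.1,0,0,0,0,0.8],[0.8,0.2,0,0,0,0,0.8],[0.8,0.2,0,0,0,0,0.8],[0.8,0.2,0,0,0,0,0.8],[0.8,0.2,0,0,0,0,0.8]]]' 40
python3 -m crank '[[[0.8,0.2,0,0,0,0,0.8],[0.8,0.2,0,0,0,0,0.8],[0.8,0.15,0,0,0,0,0.8],[0.5,0.1,0,0,0,0,0.8],[0.4,0.1,0,0,0,0,0.8]]]' 40
python3 -m crank '[[[0,0,0,0.8,0,0,0.8],[0,0,0,0.9,0,0,0.8],[0,0,0,0.9,0,0,0.8],[0,0,0,0.9,0,0,0.8],[0,0,0,0.8,0,0,0.8]]]' 40
python3 -m crank '[[[0,0,0,0,0,0,0.8],[0,0,0,0,0,0,0.8]]]' 40
python3 - <<'E'
from tgt import *
go(.03)
s=read_state();Rs=np.array(s['tool_rot'])
for nme in("top","scene"):
    c=capture(nme)
    for t in("master","master_face"):print(nme,t,[(np.round(d['xy'],1),round(d['confidence'],2)) for d in pinpoint(c,t)[:3]])
    for L_ in(.0373,.0713):print('expect',np.round(proj(c,s['position']+Rs[:,2]*L_),1))
    u=proj(c,s['position']+Rs[:,2]*.04).astype(int);x,y=u[0]-32,u[1]-32
    g=cv2.resize(c['frame'][y:y+64,x:x+64],(400,400),interpolation=cv2.INTER_CUBIC);print(x,y)
    cv2.imwrite(f"pics/h_{nme}.png",g)
cv2.imwrite("pics/h.png",np.hstack([cv2.imread("pics/h_top.png"),cv2.imread("pics/h_scene.png")]))
E
```

```text
time_s: 14.75
position: [0.5051, 0.0531, 0.1948]
tool_rot: [[0.182, -0.983, -0.002], [-0.983, -0.182, -0.001], [0.0, 0.002, -1.0]]
contact_force: [0.2, -0.5, -2.3]
grip_width: 0.274
grasp_force: 40.0
time_s: 15.25
position: [0.4996, -0.0821, 0.1948]
tool_rot: [[0.181, -0.984, -0.002], [-0.984, -0.181, -0.0], [-0.0, 0.002, -1.0]]
contact_force: [-0.9, 0.4, -1.4]
grip_width: 0.268
grasp_force: 40.0
time_s: 15.75
position: [0.4994, -0.0809, 0.1948]
tool_rot: [[0.181, -0.926, 0.332], [-0.983, -0.171, 0.062], [-0.0, -0.338, -0.941]]
contact_force: [-0.4, 0.0, -0.7]
grip_width: 0.274
grasp_force: 40.0
time_s: 15.95
position: [0.5001, -0.0807, 0.1955]
tool_rot: [[0.182, -0.926, 0.33], [-0.983, -0.171, 0.061], [0.0, -0.335, -0.942]]
contact_force: [1.1, 0.9, -1.0]
grip_width: 0.27
grasp_force: 39.9
pos [ 0.5001 -0.0807  0.1955] F along n -1.37 F slope,y [0.8  0.73]
shift cur axes [0.04 0.22 1.36] target axes [0.04 0.23 1.36] turn [0.09 0.   0.02]
top master [(array([376.6, 218.9]), 0.55), (array([321.5, 224.6]), 0.26)]
top master_face [(array([180.4, 241.9]), 0.57)]
expect [376.8 221. ]
expect [374.1 218.9]
344 188
scene master [(array([349.3, 229.2]), 0.93), (array([245.3, 199.4]), 0.63)]
scene master_face [(array([352.1, 236.7]), 0.66), (array([246.4, 208.4]), 0.65)]
expect [346.7 225.8]
expect [349.7 236.2]
314 194
```

View pics/h.png

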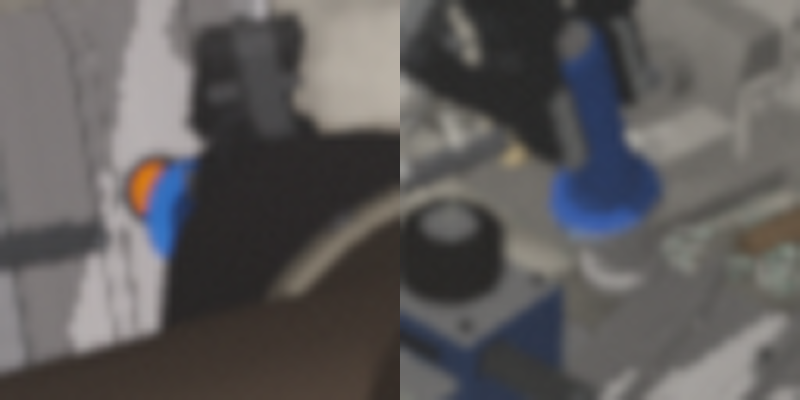

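The master hangs in the grip, tilted, with collar centre (607,190) and foot (612,268) as predicted. The foot is above the orange face.

```bash
python3 -m crank '[[[0.04,0.23,0.5,0.09,0,0.02,0.8],[0,0,0.5,0,0,0,0.8],[0,0,0.4,0,0,0,0.8],[0,0,0.2,0,0,0,0.8],[0,0,0,0,0,0,0.8]]]' 40
python3 -m crank '[[[0,0,0,0,0,0,0.8],[0,0,0,0,0,0,0.8]]]' 40
python3 -c "
from tgt import *
go(.0);c=capture('scene');go(0)"
```

```text
time_s: 16.75
position: [0.514, -0.0794, 0.1314]
tool_rot: [[0.181, -0.924, 0.336], [-0.984, -0.17, 0.062], [-0.0, -0.341, -0.94]]
contact_force: [-0.8, -0.2, -1.1]
grip_width: 0.27
grasp_force: 40.0
time_s: 16.95
position: [0.5146, -0.0793, 0.1335]
tool_rot: [[0.181, -0.923, 0.339], [-0.984, -0.169, 0.063], [-0.0, -0.345, -0.939]]
contact_force: [-0.0, -0.9, -0.9]
grip_width: 0.269
grasp_force: 40.0
pos [ 0.5146 -0.0793  0.1335] F along n -0.81 F slope,y [-0.49 -0.93]
shift cur axes [0.01 0.04 0.53] target axes [0.01 0.04 0.53] turn [-0.04  0.01  0.  ]
pos [ 0.5146 -0.0793  0.1335] F along n -0.45 F slope,y [-0.83  0.49]
shift cur axes [0.01 0.04 0.53] target axes [0.01 0.04 0.53] turn [-0.04  0.01 -0.  ]
```

```bash
python3 -m crank '[[[0.01,0.04,0.1,0,0,0,0.8],[0,0,0.1,0,0,0,0.8],[0,0,0.1,0,0,0,0.8],[0,0,0,0,0,0,0.8],[0,0,0,0,0,0,0.8]]]' 40
python3 -c "
from tgt import *
go(0);c=capture('scene');go(0)
print(R1.T@read_state()['contact_force'])"
```

```text
time_s: 17.5
position: [0.5168, -0.0793, 0.1206]
tool_rot: [[0.181, -0.924, 0.338], [-0.984, -0.169, 0.062], [-0.0, -0.343, -0.939]]
contact_force: [0.4, -0.5, -1.7]
grip_width: 0.267
grasp_force: 40.0
pos [ 0.5168 -0.0793  0.1206] F along n -1.72 F slope,y [-0.33 -0.61]
shift cur axes [-0.   -0.02  0.21] target axes [-0.   -0.02  0.21] turn [-0.02  0.01 -0.  ]
pos [ 0.5169 -0.0793  0.1207] F along n -1.32 F slope,y [-0.27 -0.06]
shift cur axes [-0.   -0.01  0.21] target axes [-0.   -0.02  0.21] turn [-0.02  0.01 -0.  ]
[0.06064751 0.27227361 1.31615009]
```

```bash
python3 -m crank '[[[0,-0.02,0.06,0,0,0,0.8],[0,0,0.06,0,0,0,0.8],[0,0,0,0,0,0,0.8],[0,0,0,0,0,0,0.8]]]' 40
python3 -c "
from tgt import *
for i in range(3): go(0);c=capture('scene')"
python3 -m crank '[[[0,0,0.06,0,0,0,0.8],[0,0,0,0,0,0,0.8],[0,0,0,0,0,0,0.8]]]' 40
python3 -c "
from tgt import *
for i in range(3): go(0);c=capture('scene')"
```

```text
time_s: 17.95
position: [0.5192, -0.0788, 0.1165]
tool_rot: [[0.18, -0.924, 0.338], [-0.984, -0.169, 0.063], [-0.001, -0.344, -0.939]]
contact_force: [0.1, -0.5, -1.7]
grip_width: 0.269
grasp_force: 40.0
pos [ 0.5192 -0.0788  0.1165] F along n -1.65 F slope,y [-0.54 -0.5 ]
shift cur axes [-0.    0.    0.09] target axes [-0.    0.    0.09] turn [-0.02  0.01 -0.  ]
pos [ 0.5193 -0.0788  0.1166] F along n -0.45 F slope,y [ 0.65 -0.92]
shift cur axes [-0.    0.01  0.09] target axes [-0.    0.01  0.09] turn [-0.03  0.01 -0.  ]
pos [ 0.5193 -0.0788  0.1166] F along n -2.68 F slope,y [-1.4  -0.24]
shift cur axes [-0.    0.01  0.09] target axes [-0.    0.01  0.09] turn [-0.03  0.01 -0.  ]
time_s: 18.4
position: [0.52, -0.0787, 0.1143]
tool_rot: [[0.18, -0.924, 0.338], [-0.984, -0.169, 0.063], [-0.001, -0.344, -0.939]]
contact_force: [-0.2, 0.8, -1.3]
grip_width: 0.268
grasp_force: 40.0
pos [ 0.52   -0.0787  0.1143] F along n -1.16 F slope,y [-0.51  0.82]
shift cur axes [-0.    0.    0.03] target axes [-0.    0.    0.03] turn [-0.02  0.01 -0.  ]
pos [ 0.5201 -0.0787  0.1143] F along n -1.16 F slope,y [0.87 1.08]
shift cur axes [-0.    0.01  0.03] target axes [-0.    0.01  0.03] turn [-0.03  0.01 -0.  ]
pos [ 0.5201 -0.0786  0.1144] F along n -1.6 F slope,y [-0.37 -0.04]
shift cur axes [-0.    0.01  0.03] target axes [-0.    0.01  0.03] turn [-0.03  0.01 -0.  ]
```

```bash
cat >> tgt.py <<'E'
def avg(k=6):
    F=[];X=[]
    for i in range(k):
        s=read_state();F.append(R1.T@s['contact_force']);X.append(s['position']);capture('scene')
    h=n@(np.mean(X,0)-P)-L;print('mean F tool axes',np.round(np.mean(F,0),2),'h mm',round(h*1e3,2));
E
python3 -m crank '[[[0,0,0.04,0,0,0,0.8],[0,0,0,0,0,0,0.8],[0,0,0,0,0,0,0.8]]]' 40 | grep force
python3 -c "
from tgt import *
avg()"
python3 -m crank '[[[0,0,0.04,0,0,0,0.8],[0,0,0,0,0,0,0.8],[0,0,0,0,0,0,0.8]]]' 40| grep force
python3 -c "
from tgt import *
avg()"
python3 -m crank '[[[0,0,0.04,0,0,0,0.8],[0,0,0,0,0,0,0.8],[0,0,0,0,0,0,0.8]]]' 40| grep force
python3 -c "
from tgt import *
avg()"
```

```text
contact_force: [0.5, -0.2, -2.1]
grasp_force: 40.2
mean F tool axes [0.01 0.22 1.28] h mm -0.27
contact_force: [-1.6, -0.5, 1.1]
grasp_force: 40.2
mean F tool axes [-0.18  1.13 -1.86] h mm -1.8
contact_force: [-1.4, -0.6, 1.7]
grasp_force: 40.3
mean F tool axes [-0.14  0.86 -2.16] h mm -3.45
```

```bash
python3 -m crank '[[[0,0,0.04,0,0,0,0.8],[0,0,0,0,0,0,0.8],[0,0,0,0,0,0,0.8]]]' 40| grep force
python3 - <<'E'
from tgt import *
avg(20);go(0);s=read_state();print(np.degrees(np.arccos(-n@np.array(s['tool_rot'])[:,2])),s['time_s'])
c=capture("scene");Rs=np.array(s['tool_rot'])
u=[340,240];g=c['frame'][200:275,300:400];cv2.imwrite("pics/f.png",cv2.resize(g,(800,600),interpolation=cv2.INTER_CUBIC))
print([np.round(proj(c,s['position']+Rs[:,2]*l),1) for l in(.0373,.0663)])
t=capture("top");show("top",t['frame'],t);show("scene",c['frame'],c)
E
```

```text
contact_force: [-2.6, -0.8, 2.0]
grasp_force: 40.4
mean F tool axes [ 0.17  1.37 -3.14] h mm -5.04
pos [ 0.5222 -0.0783  0.1083] F along n 3.45 F slope,y [-1.7   0.43]
shift cur axes [-0.    0.01 -0.13] target axes [-0.    0.01 -0.13] turn [-0.03  0.01 -0.  ]
0.12396502868097542 21.65
[array([352.7, 255.1]), array([355.1, 262.9])]
top ptr [(-0.03, 106.4, 193), (-0.033, 106.33, 187), (-0.036, 106.4, 182), (-0.039, 106.67, 163), (-0.042, 106.62, 126)]
top red [(-0.047, 106.04, 23), (-0.05, 105.89, 11), (-0.053, 90.31, 0), (-0.056, 83.59, 1), (-0.059, 83.72, 1)]
scene ptr [(-0.03, 108.02, 93), (-0.033, 107.35, 131), (-0.036, 106.77, 142), (-0.039, 106.87, 136), (-0.042, 106.35, 119)]
scene red [(-0.047, 103.59, 23), (-0.05, 102.65, 29), (-0.053, 102.52, 26), (-0.056, 102.9, 26), (-0.059, 102.86, 27)]
```

View pics/f.png

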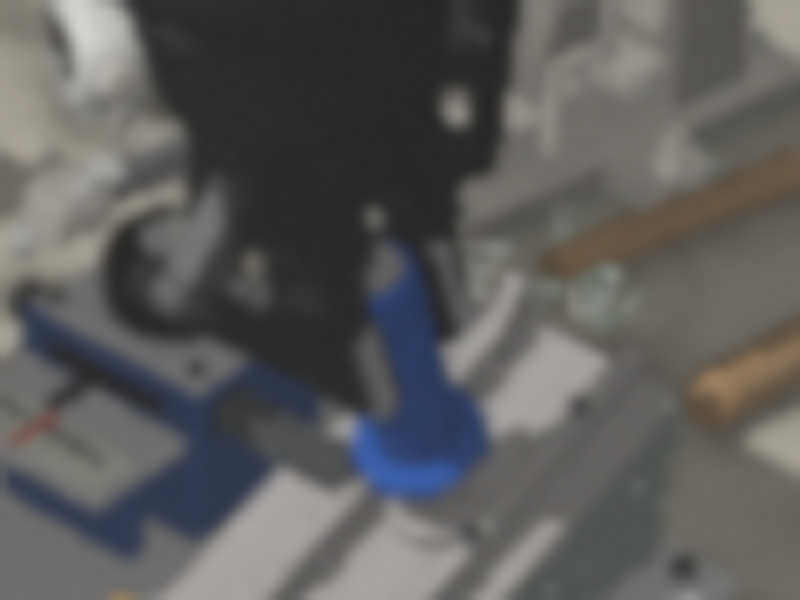

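The master's foot stands between the guides on the sensor face (collar at 420,445 in the crop) and is square to the bed within 0.2°. The spring is pressed in about 5 mm, and the pointer (85,385) is still on the red mark.

```bash
python3 -c "
from bench import *
print(sign_off())"
```

```text
the job is handed in; nothing more can be done
None
```

The job is handed in: the pointer is on the red mark with the knob released, and the blue master is held square on the sensor face with its spring pressed in about 5 mm, judged from position and force readings; no verdict came back.

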